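# Block the coupling in the spring cradle with the one spacer that fits

### The arm

A 6-joint arm with a two-finger parallel gripper is mounted at the origin on a cart in front of the work surface, level with it; the furniture and walls round the work are solid. World frame = base frame: x ahead of the robot, y to its left, z up, the work surface at z = 0. Lengths are in m, angles in rad, forces in N, time in s.
With the tool pointing down it reaches from about 0.375 to 0.9 m from the base axis. Payload 3.1 kg.
Tool frame: the origin (TCP) lies between the finger pads; the fingertips stand 19 mm ahead of it and the grasp point (between the pads) is the TCP; z points along the fingers, y is the line along which they close (so a half turn about z gives the same grasp; the last joint's range is limited). The gripper opens to 87 mm and grips with 3 to 60 N. Pads are 19 mm wide; open, the fingers measure 117 mm over their backs; the gripper's body (75 mm by 190 mm) begins 51 mm behind the grasp point.
Start: joints at [-1.403, 0.527, 1.433, -0, 1.181, -0.178], TCP at [0.212, -0.588, 0.242] pointing down, gripper open.
Joint ranges: [-3.08, 3.08], [-0.75, 2.2], [0.22, 2.44], [-1.43, 4.57], [0, 2.65], [-2.85, 2.85]. Speed limits (rad/s): [2.79, 2.79, 3.14, 3.14, 3.14, 3.14].

### API

Orientations are given as a unit quaternion [x, y, z, w].
In Python, from rig import telemetry, viewer, hand_in gives the robot as it stands. The module is installed in compiled form; this text tells all that it offers.
- The arm moves only by the shell command python3 -m creep 'ROWS' [FORCE]. ROWS is JSON, a list of rows, each an object with "translation": the shift along the tool's x, y, z in mm, a list of three; "roll": the turn about the tool's z in degrees; "gripper": the finger opening in mm, from 0 to 87. In form: [{"translation": [tx, ty, tz], "roll": roll, "gripper": gripper}, ...]. A call has 1 to 5 rows; each row is the pose to reach, as a shift and turn from the pose commanded when the call began, along the tool's axes at that moment; what a row does not reach only later rows make up. A row lasts 1/12 s, in which the tool goes at most 41.7 mm and 7.16 degrees, less where a joint would pass 70% of its speed; a pose out of reach is approached as far as the arm can. A call with a gripper value outside its range is refused whole. The fingers move at their own pace and stop on an object; FORCE is the grip in N (left out, the last holds). Time passes only in rows, so rows that repeat a pose let the fingers close. It gives the time, the measured TCP pose, the force, the opening and the grip force at its end, in the units of the state.
- telemetry.get_obs(): the state, without advancing time (a new reading comes with each control period).
- viewer.camera(name): name is "scene" or "top" or "wrist"; returns the picture (384x512x3 uint8, blue, green, red); there is no depth.
- viewer.camera_info(name): a dict with "intrinsics" (3x3 intrinsics, pixels), "k1" (the pictures are not rectified: a ray, as slopes to the right and down, at radius r is drawn at 1 + k1 r^2 times it, then the intrinsics apply), "rvec" (rotation vector, rad) and "tvec" (3), from world to camera coordinates, as OpenCV has them; the wrist camera has in their place "hand_eye" (4x4, takes a point from camera to tool coordinates, whose origin is the TCP and whose axes are the flange's). Camera axes: x right, y down, z forward; pixel columns grow to the right and rows downward; lengths in m; the calibration is good to about 2 mm. A picture is of the moment at which its call begins: read the wrist's pose just before it. camera_info takes no time and is no camera call.
- hand_in(): hands the job in; it is judged then, once.
Trained networks look in the newest picture that a camera, given by its name, has taken for a name from the list of things; names that differ only in an ending like _2 or _b are one class to them, and where a whole thing is asked for, a point or a joint stands for the part that bears it (a point fixed in the world has none). Each returns a list of dicts, best first, with "p" (0 to 1); they miss things now and then, are a little off and sometimes report something else, mostly with a low value. They report only what shows in the picture. A call takes as long as a camera call. They do not tell look-alikes from the thing itself.
- viewer.recognise(camera, thing): "bbox" ([left, top, width, height] in pixels, round what is visible of it).
The state is a dict: "time": time; "q": joint angles; "joint_velocities": joint speeds; "joint_torque": joint torques, N m; "position": TCP position; "tool_rot": TCP orientation; "ft_force": force on the tool from outside, world axes, zero at the start; "moment": the same for the moment, N m; "grip_width": finger opening in m; "grip_force": force on a finger pad.
Only numpy, scipy, OpenCV 4.12 (cv2) and the standard library are available. Lean on these libraries where they do the work, as an engineer would, in place of code of your own. Each camera call takes 0.05 s, during which the arm holds its last target. There are 200 camera calls.

### The job

Brace the coupling in the packing cradle, fully home against the end stop (push it gently), with the one of the four look-alike wooden spacer blocks whose length leaves the spring plate pressed back by 2 to 17 mm. The block must end flat on the cradle floor and lengthwise in the channel between coupling and plate; it only goes in tilted, nose first under the lip of the plate, pushing the plate back while its tail is lowered. Leave the other blocks on the bench outside the cradle, do not lift or tip the coupling, and do not push the nail tin, label pad or loose end cap about.

Things in the scene. Friction and masses are not known exactly. Their poses are not given: they have to be found in the camera images.
- cradle: Fixed plywood cradle, 96 mm wide, along its y axis from -165 to +185 mm; origin on the bench under the channel's middle line. Floor 10 mm above the origin; channel 60 mm wide (x -30 to 30) between aluminium rails 12 mm wide that rise 12 mm above the floor. At +y the dark steel spring housing (80 wide, top 71 mm above the bench, y 152 to 182).
- spring_plate (a joint): How far the spring plate is pushed back towards cradle +y, in m: 0 free, 0.030 bottomed. Spring force about 5 N at 0, 17 N at 30 mm.
- plate_face (a point): Centre of the spring plate's pressing face (upright steel plate 56 wide, 61 mm high above the cradle floor, facing cradle -y), 18 mm above the floor; moves with the plate (cradle y = 112 mm when free). At the plate's top a hold-down lip sticks out 10 mm to cradle -y, its underside 55 mm above the floor.
- end_stop: Fixed steel angle stop in the channel, 56 wide, 50 mm high; origin at the foot of its stop face, on the cradle floor. The face is the plane y = 0 of its frame and looks to +y (towards the spring plate). Its place along the cradle varies.
- coupling: Loose bagged grey coupling with two yellow end caps, a cylinder 56 mm across and 77 mm long, lying in the channel along cradle y, 0.3 kg; it may roll a little. Origin below its axis on its skin.
- coupling_front (a point): On the coupling's axis (28 mm above the cradle floor), centre of its flat end face towards the spring plate. The other end face lies 77 mm from it towards the end stop.
- block_a: Loose plain wooden spacer block, 104 mm long (y axis), 44 mm wide (x), 34 mm high (z); origin in the centre of its underside. Either end may go first.
- block_b: Loose plain wooden spacer block, 116 mm long (y axis), 44 mm wide (x), 34 mm high (z); origin in the centre of its underside. Either end may go first.
- block_c: Loose plain wooden spacer block, 128 mm long (y axis), 44 mm wide (x), 34 mm high (z); origin in the centre of its underside. Either end may go first.
- block_d: Loose plain wooden spacer block, 140 mm long (y axis), 44 mm wide (x), 34 mm high (z); origin in the centre of its underside. Either end may go first.
- nail_tin: Bystander: grey round tin of nails, 78x86x38 mm, origin centre of underside.
- label_pad: Bystander: flat label pad 79x97x11 mm, origin centre of underside.
- loose_cap: Bystander: flat round yellow end cap, 91 mm across, 16 mm high, origin centre of underside.
Mind the look-alikes: they are no part of the job. What is shaped like the coupling but blue or red is not meant.

How it is judged:
At the end, for the whole second after the job is handed in: One block flat on the cradle floor (3.5 mm, 0.06 rad), lengthwise (0.12 rad, 14 mm off the middle line), at rest between coupling and plate; plate pressed back 2 to 17 mm; coupling at rest within 3 mm of the stop; other blocks over 68 mm from the cradle origin (((x of block_a in the frame of cradle between -0.014 and 0.014 m and y of block_a in the frame of cradle between -0.01 and 0.11 m and z of block_a in the frame of cradle below 0.0135 m and angle between block_a's own z axis and vertical below 0.06 rad and angle between the y axis of block_a and the y axis of cradle, either way round below 0.12 rad and linear speed of block_a below 0.02 m/s and horizontal distance between each of block_b, block_c, block_d and cradle above 0.068 m) or (x of block_b in the frame of cradle between -0.014 and 0.014 m and y of block_b in the frame of cradle between -0.01 and 0.11 m and z of block_b in the frame of cradle below 0.0135 m and angle between block_b's own z axis and vertical below 0.06 rad and angle between the y axis of block_b and the y axis of cradle, either way round below 0.12 rad and linear speed of block_b below 0.02 m/s and horizontal distance between each of block_a, block_c, block_d and cradle above 0.068 m) or (x of block_c in the frame of cradle between -0.014 and 0.014 m and y of block_c in the frame of cradle between -0.01 and 0.11 m and z of block_c in the frame of cradle below 0.0135 m and angle between block_c's own z axis and vertical below 0.06 rad and angle between the y axis of block_c and the y axis of cradle, either way round below 0.12 rad and linear speed of block_c below 0.02 m/s and horizontal distance between each of block_a, block_b, block_d and cradle above 0.068 m) or (x of block_d in the frame of cradle between -0.014 and 0.014 m and y of block_d in the frame of cradle between -0.01 and 0.11 m and z of block_d in the frame of cradle below 0.0135 m and angle between block_d's own z axis and vertical below 0.06 rad and angle between the y axis of block_d and the y axis of cradle, either way round below 0.12 rad and linear speed of block_d below 0.02 m/s and horizontal distance between each of block_a, block_b, block_c and cradle above 0.068 m)) and value of joint spring_plate between 0.002 and 0.017 m and y of coupling_front in the frame of end_stop below 0.08 m and linear speed of coupling below 0.02 m/s); the robot touches nothing.
It fails at once if the coupling is lifted out of the cradle or tipped up (height (world z) of coupling_front above 0.058 m or angle between coupling's own y axis and vertical below 1.27 rad or angle between coupling's own y axis and vertical above 1.87 rad).
It fails at once if the gripper presses the coupling with more than 80 N (contact force between the fingers and coupling above 80 N).
It fails at once if the nail tin is moved more than 30 mm (distance of nail_tin from where it was at the start of the episode above 0.03 m).
It fails at once if the label pad is moved more than 30 mm (distance of label_pad from where it was at the start of the episode above 0.03 m).
It fails at once if the end cap is moved more than 30 mm (distance of loose_cap from where it was at the start of the episode above 0.03 m).
It also fails if it takes over 58 s, if anything falls off the work surface, if the arm or the gripper's body presses on something with over 40 N, if the wrist force passes 120 N, or if a joint passes its speed limit or range.

## Working session

There is one attempt and no reset: what is moved stays moved. The work goes in short steps, Python scripts to look and compute and a shell command to move; the robot and the scene stay as the last step left them, time stands still between calls to the robot, and variables do not carry over. Pictures are saved under pics/ and viewed, at most 10 in all, crops included, and the job is handed in when it is done.

```bash
mkdir -p pics
cat > h.py <<'E'
import numpy as np, cv2
from rig import telemetry, viewer
from scipy.spatial.transform import Rotation as R
def cam(name):
    i=viewer.camera_info(name); K=np.array(i["intrinsics"],float); k1=i["k1"]
    if name=="wrist":
        o=telemetry.get_obs(); T=np.eye(4);T[:3,:3]=R.from_quat(o["tool_rot"]).as_matrix();T[:3,3]=o["position"]
        W=T@np.array(i["hand_eye"]); Rm=W[:3,:3].T; t=-Rm@W[:3,3]
    else:
        Rm=cv2.Rodrigues(np.array(i["rvec"],float))[0]; t=np.array(i["tvec"],float).ravel()
    return K,np.array([k1,0,0,0,0.]),Rm,t
def ray(c,uv,z):
    K,d,Rm,t=c
    n=cv2.undistortPoints(np.array(uv,float).reshape(-1,1,2),K,d).reshape(-1,2)
    o=-Rm.T@t; v=np.c_[n,np.ones(len(n))]@Rm
    return o+v*((z-o[2])/v[:,2])[:,None]
def proj(c,P):
    K,d,Rm,t=c
    return cv2.projectPoints(np.array(P,float).reshape(-1,1,3),cv2.Rodrigues(Rm)[0],t,K,d)[0].reshape(-1,2)
E
python3 - <<'E'
from h import *
for n in("top","scene"):
    im=viewer.camera(n); cv2.imwrite(f"pics/{n}0.png",cv2.resize(im,(800,600),interpolation=cv2.INTER_CUBIC)); cv2.imwrite(f"raw_{n}.png",im)
    for th in["coupling","block_a","spring_plate","end_stop","cradle","nail_tin","label_pad","loose_cap"]:
        print(n,th,[(np.round(r["bbox"]).tolist(),round(r["p"],2)) for r in viewer.recognise(n,th)])
o=telemetry.get_obs(); print(o["time"],R.from_quat(o["tool_rot"]).as_matrix().round(3),o["ft_force"])
print(viewer.camera_info("wrist"))
E
```

```text
top coupling [([194.0, 120.0, 30.0, 27.0], 0.79), ([246.0, 166.0, 22.0, 19.0], 0.62), ([306.0, 150.0, 32.0, 24.0], 0.58), ([272.0, 168.0, 14.0, 18.0], 0.58)]
top block_a [([272.0, 217.0, 18.0, 42.0], 0.88), ([210.0, 215.0, 18.0, 46.0], 0.85), ([162.0, 222.0, 15.0, 34.0], 0.77), ([328.0, 218.0, 13.0, 39.0], 0.77)]
top spring_plate [([191.0, 165.0, 18.0, 18.0], 0.77)]
top end_stop [([274.0, 166.0, 13.0, 19.0], 0.52)]
top cradle [([181.0, 158.0, 113.0, 39.0], 0.74)]
top nail_tin [([375.0, 221.0, 22.0, 18.0], 0.77)]
top label_pad [([362.0, 180.0, 29.0, 17.0], 0.91)]
top loose_cap [([111.0, 239.0, 36.0, 30.0], 0.55)]
scene coupling [([237.0, 185.0, 32.0, 18.0], 0.98), ([178.0, 181.0, 27.0, 18.0], 0.52), ([290.0, 175.0, 15.0, 16.0], 0.49)]
scene block_a [([228.0, 218.0, 42.0, 30.0], 0.95), ([289.0, 207.0, 26.0, 18.0], 0.81), ([178.0, 229.0, 29.0, 30.0], 0.64), ([336.0, 200.0, 15.0, 12.0], 0.52)]
scene spring_plate [([178.0, 188.0, 34.0, 23.0], 0.48)]
scene end_stop [([268.0, 183.0, 16.0, 17.0], 0.69)]
scene cradle [([178.0, 188.0, 118.0, 35.0], 0.69)]
scene nail_tin []
scene label_pad []
scene loose_cap [([130.0, 254.0, 42.0, 27.0], 0.59)]
0.9 [[ 0.941  0.339 -0.   ]
 [ 0.339 -0.941  0.   ]
 [-0.    -0.    -1.   ]] [-0.13116752 -0.46836474 -0.24243281]
{'intrinsics': array([[279.35478268,   0.        , 252.51833128],
       [  0.        , 279.35478268, 193.49396043],
       [  0.        ,   0.        ,   1.        ]]), 'k1': -0.003983120995820922, 'hand_eye': array([[ 5.73083869e-04, -9.59241003e-01, -2.82588694e-01,
         7.78926178e-02],
       [ 9.99999432e-01,  8.03788987e-04, -7.00466137e-04,
         6.00569929e-04],
       [ 8.99057519e-04, -2.82588132e-01,  9.59240918e-01,
        -1.45182024e-01],
       [ 0.00000000e+00,  0.00000000e+00,  0.00000000e+00,
         1.00000000e+00]])}
```

Run:
```python
from h import *
im=cv2.imread("raw_top.png"); cv2.imwrite("pics/topcrop.png",cv2.resize(im[100:280,100:410],None,fx=2.58,fy=2.58,interpolation=cv2.INTER_CUBIC))
c=cam("top"); print(proj(c,[[.4,0,0],[.6,0,0],[.6,.2,0]]))
print(-c[2].T@c[3])
```

```text
[[255.55551441 262.52917591]
 [256.71659845 197.2293414 ]
 [192.38752362 195.92668405]]
[0.4593286  0.02007526 1.09890073]
```

View pics/topcrop.png

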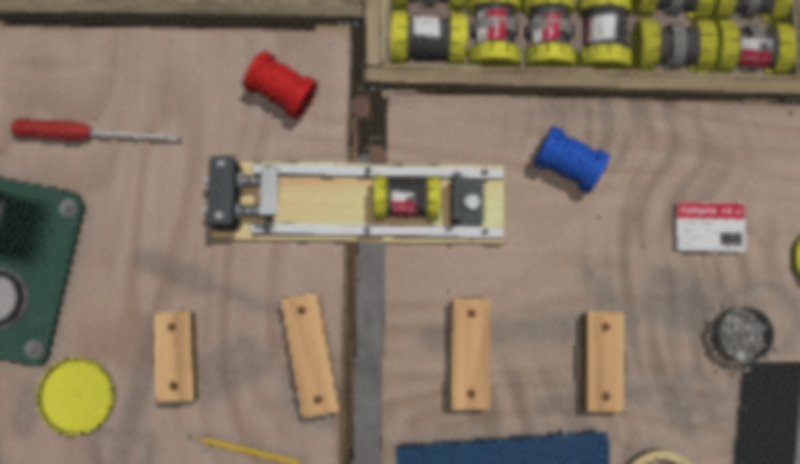

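The grey coupling with yellow caps in the cradle, at crop (407,197), raw top (258,176), is the one wanted. What could be taken for it: red at crop (280,83), blue at (572,158), and the ones in the crate, e.g. (427,35) and (677,45). The blocks lie at (173,357), (310,355), (470,354) and (604,361), the stop at (467,200), the plate at (260,195).

View pics/scene0.png

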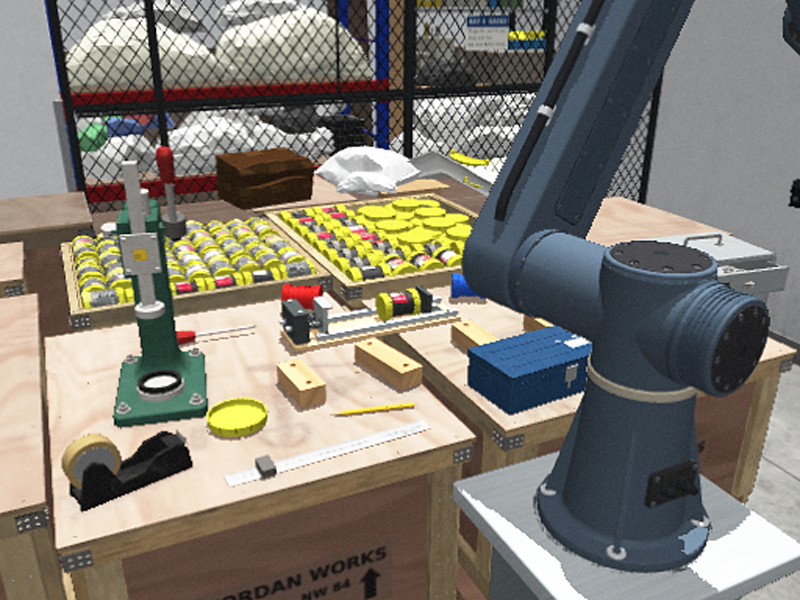

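```bash
cat >> h.py <<'E'
def go(x,y,z,yaw=None):
    o=telemetry.get_obs(); M=R.from_quat(o["tool_rot"]).as_matrix()
    d=M.T@(np.array([x,y,z])-o["position"])*1000
    cur=np.degrees(np.arctan2(M[1,0],M[0,0])); 
    print("shift",d.round(1),"roll",None if yaw is None else round(float((cur-yaw+180)%360-180),1),"t",round(o["time"],2))
E
python3 - <<'E'
from h import *
go(.58,.03,.2,0)
c=cam("top")
px=lambda a:np.array(a)/2.58+100-0.3
print("cradle TL,BR,TR,BL z.01",ray(c,px([(505,165),(505,242),(237,162),(210,240)]),.01).round(3))
print("blocks",ray(c,px([(173,357),(310,355),(470,354),(604,361)]),.034).round(3))
print("blockends",ray(c,px([(173,312),(173,404),(300,297),(320,416),(470,299),(470,411),(604,312),(604,412)]),.034).round(3))
E
```

```text
shift [ 555.8 -456.6   41.5] roll 19.8 t 0.9
cradle TL,BR,TR,BL z.01 [[ 0.707 -0.119  0.01 ]
 [ 0.613 -0.119  0.01 ]
 [ 0.704  0.206  0.01 ]
 [ 0.608  0.234  0.01 ]]
blocks [[ 0.468  0.266  0.034]
 [ 0.474  0.108  0.034]
 [ 0.478 -0.076  0.034]
 [ 0.473 -0.232  0.034]]
blockends [[ 0.52   0.268  0.034]
 [ 0.414  0.263  0.034]
 [ 0.54   0.121  0.034]
 [ 0.405  0.094  0.034]
 [ 0.542 -0.076  0.034]
 [ 0.413 -0.077  0.034]
 [ 0.529 -0.232  0.034]
 [ 0.414 -0.231  0.034]]
```

The scene picture shows the cradle at about (360,315), with the press at left (160,330) and the blue toolbox at (525,365). Both are clear of the path at z 0.24. I'm moving above the cradle for a wrist view.

```bash
python3 -m creep '[{"translation":[31,-25,0],"roll":0,"gripper":87},{"translation":[62,-50,0],"roll":0,"gripper":87},{"translation":[93,-76,0],"roll":0,"gripper":87},{"translation":[124,-102,0],"roll":0,"gripper":87},{"translation":[155,-127,0],"roll":0,"gripper":87}]'
python3 -m creep '[{"translation":[31,-25,0],"roll":0,"gripper":40},{"translation":[62,-50,0],"roll":0,"gripper":40},{"translation":[93,-76,0],"roll":0,"gripper":40},{"translation":[124,-102,0],"roll":0,"gripper":40},{"translation":[155,-127,0],"roll":0,"gripper":40}]'
python3 -m creep '[{"translation":[31,-25,0],"roll":4,"gripper":0},{"translation":[62,-50,0],"roll":8,"gripper":0},{"translation":[93,-76,0],"roll":12,"gripper":0},{"translation":[124,-102,0],"roll":16,"gripper":0},{"translation":[155,-127,0],"roll":20,"gripper":0}]'
python3 -c "
from h import *
go(.57,.03,.2,0)"
```

```text
time: 1.32
position: [0.3151, -0.4142, 0.2416]
tool_rot: [0.985, 0.172, 0.0, -0.0]
ft_force: [1.0, 0.3, -0.3]
grip_width: 0.0869
grip_force: 0.0
time: 1.73
position: [0.4181, -0.2421, 0.2418]
tool_rot: [0.985, 0.172, 0.0, 0.0]
ft_force: [1.1, 0.4, -0.1]
grip_width: 0.0614
grip_force: 0.0
time: 2.15
position: [0.5209, -0.0699, 0.2418]
tool_rot: [1.0, -0.003, 0.0, 0.0]
ft_force: [0.7, -0.7, -0.4]
grip_width: 0.0281
grip_force: 0.0
shift [  48.4 -100.2   41.8] roll -0.4 t 2.15
```

```bash
python3 -m creep '[{"translation":[16,-34,14],"roll":0,"gripper":0},{"translation":[32,-68,28],"roll":0,"gripper":0},{"translation":[48,-100,42],"roll":0,"gripper":0},{"translation":[48,-100,42],"roll":0,"gripper":0}]'
python3 - <<'E'
from h import *
c=cam("wrist"); im=viewer.camera("wrist"); cv2.imwrite("raw_w1.png",im); np.save("c1.npy",np.array(c,dtype=object),allow_pickle=True)
cv2.imwrite("pics/w1.png",cv2.resize(im,(800,600),interpolation=cv2.INTER_CUBIC))
for th in["coupling","block_a","spring_plate","end_stop","cradle"]:
    print(th,[(np.round(r["bbox"]).tolist(),round(r["p"],2)) for r in viewer.recognise("wrist",th)])
print(proj(c,[[.66,.046,.01],[.66,.046,.066]]))
E
```

```text
time: 2.48
position: [0.5694, 0.0335, 0.1972]
tool_rot: [1.0, 0.001, -0.001, -0.001]
ft_force: [-0.4, -1.0, 0.8]
grip_width: 0.0034
grip_force: 0.0
coupling [([428.0, 0.0, 84.0, 86.0], 0.91), ([246.0, 69.0, 85.0, 58.0], 0.65)]
block_a [([39.0, 214.0, 58.0, 85.0], 0.86), ([157.0, 195.0, 55.0, 38.0], 0.81), ([433.0, 208.0, 69.0, 92.0], 0.78)]
spring_plate [([95.0, 64.0, 49.0, 68.0], 0.74)]
end_stop [([326.0, 71.0, 47.0, 56.0], 0.92), ([320.0, 196.0, 49.0, 46.0], 0.54)]
cradle [([34.0, 51.0, 363.0, 96.0], 0.97)]
[[241.9840668   99.21701783]
 [239.58162632  96.87800965]]
```

View pics/w1.png

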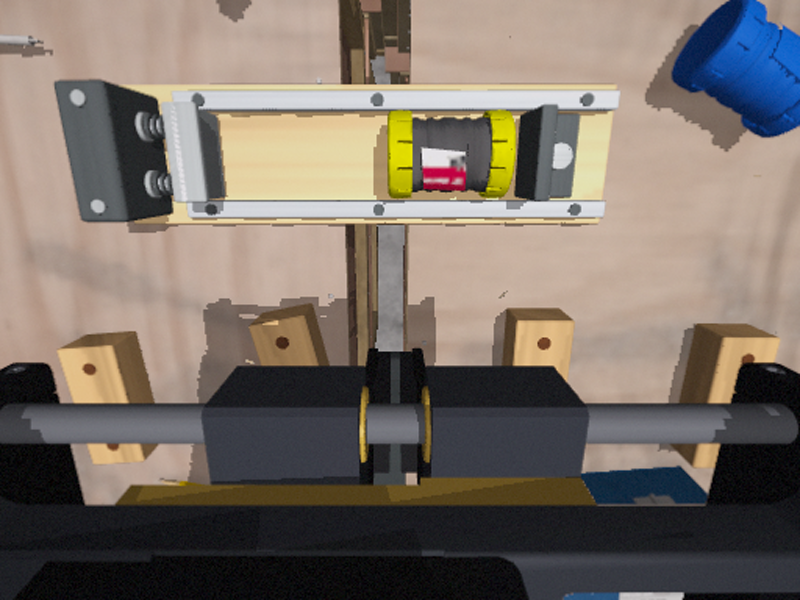

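Run:
```python
from h import *
im=cv2.imread("raw_w1.png")
a=cv2.resize(im[50:150,230:400],None,fx=4.7,fy=4.7,interpolation=cv2.INTER_LANCZOS4)[:, :799]
b=cv2.resize(im[50:110,30:200],None,fx=4.7,fy=4.7,interpolation=cv2.INTER_LANCZOS4)[:100+20,:799]
cv2.imwrite("pics/w1c.png",np.vstack([a,b]))
c=tuple(np.load("c1.npy",allow_pickle=True))
r=lambda p,z:ray(c,np.array(p)/1.5625-.2,z).round(4)
print("rail upper/lower right ends outer corners z.022",r([(619,91),(605,217)],.022))
print("rails inner edges z.022 left,right",r([(220,109),(540,109),(240,201),(520,202)],.022))
print("board right corners z.01",r([(613,85),(603,224)],.01))
```

```text
rail upper/lower right ends outer corners z.022 [[ 0.7009 -0.1158  0.022 ]
 [ 0.6178 -0.1179  0.022 ]]
rails inner edges z.022 left,right [[ 0.6892  0.1527  0.022 ]
 [ 0.6896 -0.064   0.022 ]
 [ 0.6283  0.1451  0.022 ]
 [ 0.6282 -0.0556  0.022 ]]
board right corners z.01 [[ 0.7067 -0.1166  0.01  ]
 [ 0.6115 -0.1228  0.01  ]]
```

View pics/w1c.png

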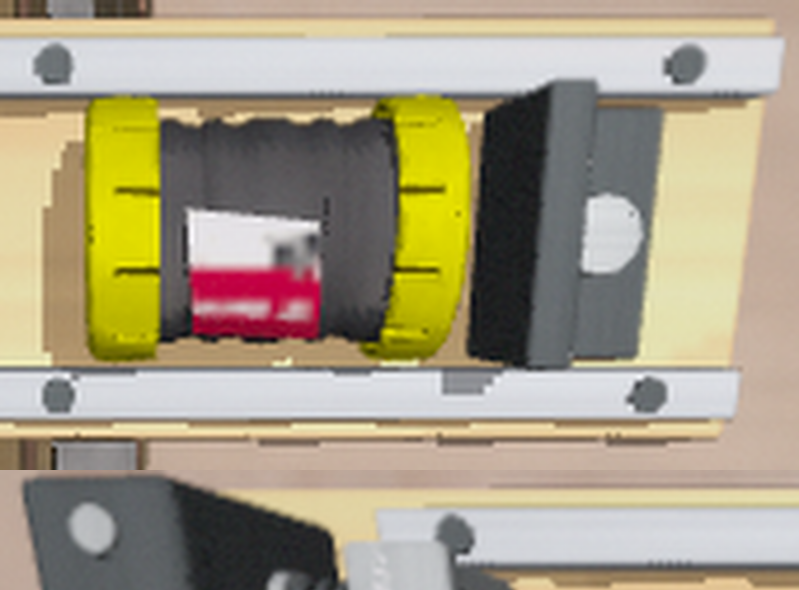

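Run:
```python
from h import *
c=tuple(np.load("c1.npy",allow_pickle=True))
r=lambda p,z,o=(230,50):ray(c,np.array(p)/4.7+np.array(o)-.4,z).round(4)
print("stop top",r([(552,85),(530,365)],.06)[:,:2])
print("stop bottom",r([(487,112),(470,357)],.01)[:,:2])
print("coup front top z.066",r([(87,228)],.066)[:,:2], "z.038",r([(87,228)],.038)[:,:2])
q=lambda p,z:ray(c,np.array(p)/1.5625-.2,z).round(4)
print("housing: front-left top corner z.071", q([(57,82),(95,82),(83,219),(131,219)],.071)[:,:2])
print("lip/plate top z.071", q([(170,108),(195,108),(173,200),(205,200)],.071)[:,:2])
print("rail left end",q([(173,92)],.022))
```

```text
stop top [[ 0.6863 -0.0539]
 [ 0.6323 -0.0546]]
stop bottom [[ 0.6872 -0.0546]
 [ 0.6314 -0.0551]]
coup front top z.066 [[0.6589 0.038 ]] z.038 [[0.6601 0.0386]]
housing: front-left top corner z.071 [[0.6969 0.2255]
 [0.6969 0.2039]
 [0.6202 0.226 ]
 [0.6203 0.1962]]
lip/plate top z.071 [[0.6833 0.1631]
 [0.6833 0.1487]
 [0.6317 0.1687]
 [0.6318 0.1491]]
rail left end [[0.6997 0.1832 0.022 ]]
```

Stop face at y −0.0545, plate face at about y 0.158, so the gap with the coupling home is about 135–136 mm. Only block_d (140) fits, for about 4–5 mm of press. It is the tilted block at crop (310,355), which measured 138 mm. First I'll push the coupling home.

```bash
python3 -m creep '[{"translation":[30,-17,10],"roll":0,"gripper":0},{"translation":[60,-34,30],"roll":0,"gripper":0},{"translation":[90,-52,55],"roll":0,"gripper":0},{"translation":[90,-52,90],"roll":0,"gripper":0},{"translation":[90,-52,120],"roll":0,"gripper":0}]'
python3 -m creep '[{"translation":[0,0,25],"roll":0,"gripper":0},{"translation":[0,0,36],"roll":0,"gripper":0},{"translation":[0,10,36],"roll":0,"gripper":0},{"translation":[0,20,36],"roll":0,"gripper":0},{"translation":[0,27,36],"roll":0,"gripper":0}]'
python3 -m creep '[{"translation":[0,4,0],"roll":0,"gripper":0},{"translation":[0,7,0],"roll":0,"gripper":0},{"translation":[0,10,0],"roll":0,"gripper":0},{"translation":[0,12,0],"roll":0,"gripper":0}]'
python3 -c "
from h import *
go(.659,.0375,.041,0)"
```

```text
time: 3.2
position: [0.6611, 0.0789, 0.0792]
tool_rot: [1.0, -0.002, 0.002, 0.0]
ft_force: [-0.4, 0.6, 0.6]
grip_width: 0.0002
grip_force: 0.0
time: 3.62
position: [0.6603, 0.0504, 0.0458]
tool_rot: [1.0, -0.002, 0.002, 0.0]
ft_force: [-0.5, 2.7, 0.9]
grip_width: 0.0002
grip_force: 1.4
time: 3.95
position: [0.6596, 0.0411, 0.0453]
tool_rot: [1.0, -0.002, 0.002, -0.001]
ft_force: [0.2, 5.7, 4.9]
grip_width: 0.0009
grip_force: 3.4
shift [-0.6  3.6  4.3] roll -0.2 t 3.95
```

```bash
for i in 1; do python3 -m creep '[{"translation":[0,1,0],"roll":0,"gripper":0},{"translation":[0,2,0],"roll":0,"gripper":0},{"translation":[0,2,0],"roll":0,"gripper":0}]'
python3 -m creep '[{"translation":[0,1,0],"roll":0,"gripper":0},{"translation":[0,2,0],"roll":0,"gripper":0},{"translation":[0,2,0],"roll":0,"gripper":0}]'; done
```

```text
time: 4.2
position: [0.6597, 0.0398, 0.0453]
tool_rot: [1.0, -0.002, 0.002, -0.001]
ft_force: [0.8, 4.0, 5.0]
grip_width: 0.0008
grip_force: 3.0
time: 4.45
position: [0.6597, 0.0381, 0.0453]
tool_rot: [1.0, -0.001, 0.002, -0.001]
ft_force: [0.6, 4.6, 4.9]
grip_width: 0.0007
grip_force: 3.2
```

Still sliding at about 4 N; a bit further.

```bash
python3 -m creep '[{"translation":[0,1,0],"roll":0,"gripper":0},{"translation":[0,2,0],"roll":0,"gripper":0},{"translation":[0,2,0],"roll":0,"gripper":0}]'
python3 -m creep '[{"translation":[0,1,0],"roll":0,"gripper":0},{"translation":[0,2,0],"roll":0,"gripper":0},{"translation":[0,2,0],"roll":0,"gripper":0}]'
```

```text
time: 4.7
position: [0.6597, 0.0368, 0.0453]
tool_rot: [1.0, -0.002, 0.002, -0.001]
ft_force: [0.4, 7.3, 5.6]
grip_width: 0.0004
grip_force: 4.3
time: 4.95
position: [0.66, 0.0366, 0.0453]
tool_rot: [1.0, -0.002, 0.002, -0.002]
ft_force: [0.9, 11.6, 5.6]
grip_width: 0.0003
grip_force: 6.8
```

```bash
python3 -m creep '[{"translation":[0,-15,0],"roll":0,"gripper":0},{"translation":[0,-15,-35],"roll":0,"gripper":0},{"translation":[-20,-25,-70],"roll":0,"gripper":0},{"translation":[-50,-35,-95],"roll":0,"gripper":0},{"translation":[-85,-45,-115],"roll":0,"gripper":0}]'
python3 -m creep '[{"translation":[-35,-10,-20],"roll":0,"gripper":0},{"translation":[-70,-15,-40],"roll":0,"gripper":0},{"translation":[-105,-18,-40],"roll":0,"gripper":0},{"translation":[-115,-18,-40],"roll":0,"gripper":0},{"translation":[-115,-18,-40],"roll":0,"gripper":0}]'
python3 - <<'E'
from h import *
c=cam("wrist"); im=viewer.camera("wrist"); cv2.imwrite("raw_w2.png",im); np.save("c2.npy",np.array(c,dtype=object),allow_pickle=True)
cv2.imwrite("pics/w2.png",cv2.resize(im,(800,600),interpolation=cv2.INTER_CUBIC))
print([(np.round(r["bbox"]).tolist(),round(r["p"],2)) for r in viewer.recognise("wrist","block_d")])
go(.46,.1,.2,0)
E
```

```text
time: 5.37
position: [0.5752, 0.0779, 0.1607]
tool_rot: [1.0, -0.001, 0.003, 0.001]
ft_force: [0.1, 0.5, -0.2]
grip_width: 0.001
grip_force: 0.0
time: 5.78
position: [0.4547, 0.0968, 0.1987]
tool_rot: [1.0, -0.001, -0.002, 0.0]
ft_force: [0.2, -0.4, -0.1]
grip_width: 0.0005
grip_force: 0.0
[([72.0, 121.0, 67.0, 92.0], 0.86), ([206.0, 99.0, 69.0, 125.0], 0.76), ([368.0, 99.0, 75.0, 113.0], 0.67), ([494.0, 132.0, 18.0, 79.0], 0.66)]
shift [-0.  -3.9 -1.1] roll -0.2 t 5.88
```

View pics/w2.png

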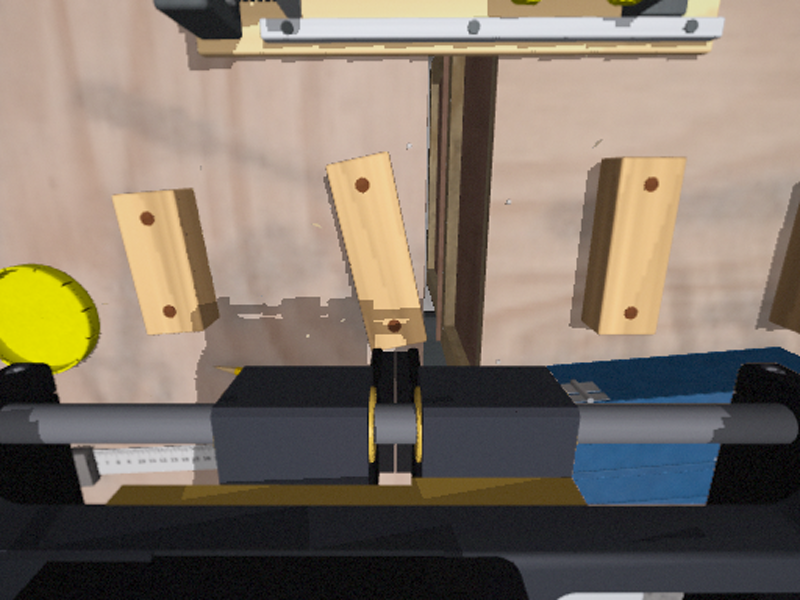

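The picture shows block_d's top face with corners at (326,167), (388,152), (425,342) and (372,349). The fingers touch only its near end, and the toolbox edge lies at (550,365).

Run:
```python
from h import *
c=tuple(np.load("c2.npy",allow_pickle=True))
r=lambda p,z:ray(c,np.array(p)/1.5625-.2,z)
P=r([(326,167),(388,152),(425,342),(372,349)],.034); print(P.round(4))
far=(P[0]+P[1])/2; near=(P[2]+P[3])/2
print("len",[np.linalg.norm(P[1]-P[2]),np.linalg.norm(P[0]-P[3])],"w",np.linalg.norm(P[0]-P[1]),np.linalg.norm(P[2]-P[3]))
d=(P[1]-P[2]); yaw=np.degrees(np.arctan2(d[1],d[0])); print("yaw",yaw)
H=r([(362,185),(394,326)],.034); hd=H[0]-H[1]; print("holes",H.round(4),np.linalg.norm(hd),np.degrees(np.arctan2(hd[1],hd[0])))
C=r([(600,157),(686,157),(655,334),(582,334)],.034);print("other len",np.linalg.norm(C[1]-C[2]), C.round(3))
u=hd/np.linalg.norm(hd); g=far+u*(-115/1000); print("grip",g, "center",far-u*.07)
for Z in(.0,.1):print("toolbox",r([(550,368),(780,348)],Z).round(3))
go(g[0],g[1],.09,np.degrees(np.arctan2(hd[1],hd[0])))
```

```text
[[0.5368 0.143  0.034 ]
 [0.5464 0.1009 0.034 ]
 [0.4095 0.0735 0.034 ]
 [0.4038 0.1139 0.034 ]]
len [np.float64(0.13956701774097935), np.float64(0.13611904642372105)] w 0.04315246340244695 0.04082162891593366
yaw 11.326214166528505
holes [[0.525  0.1188 0.034 ]
 [0.4225 0.0971 0.034 ]] 0.10480546591847166 11.993238548027815
other len 0.127323414125445 [[ 0.543 -0.042  0.034]
 [ 0.543 -0.1    0.034]
 [ 0.416 -0.101  0.034]
 [ 0.416 -0.045  0.034]]
grip [0.42908713 0.09803526 0.034     ] center [0.47310488 0.10738609 0.034     ]
toolbox [[ 0.372 -0.037  0.   ]
 [ 0.39  -0.231  0.   ]]
toolbox [[ 0.419  0.002  0.1  ]
 [ 0.432 -0.136  0.1  ]]
shift [-31.2  -1.9 108.8] roll -12.2 t 5.88
```

Run:
```python
from h import *
c2=tuple(np.load("c2.npy",allow_pickle=True)); ct=cam("top")
for Z in(.06,.08,.1,.12,.14):
  print(Z,ray(c2,np.array([(548,369),(780,348)])/1.5625-.2,Z).round(3)[:,:2].tolist(),ray(ct,np.array([(398,446),(607,433)])/2.58+100-.3,Z).round(3)[:,:2].tolist())
go(.439,.1,.085,11.7)
```

```text
0.06 [[0.399, -0.012], [0.415, -0.174]] [[0.375, 0.005], [0.392, -0.228]]
0.08 [[0.409, -0.005], [0.423, -0.155]] [[0.376, 0.005], [0.394, -0.224]]
0.1 [[0.418, 0.003], [0.432, -0.136]] [[0.378, 0.006], [0.395, -0.219]]
0.12 [[0.428, 0.011], [0.44, -0.117]] [[0.38, 0.006], [0.396, -0.214]]
0.14 [[0.437, 0.018], [0.448, -0.098]] [[0.381, 0.006], [0.397, -0.209]]
shift [-21.3  -3.9 113.8] roll -11.9 t 5.88
```

```bash
python3 -m creep '[{"translation":[-9,-2,0],"roll":-6,"gripper":68},{"translation":[-18,-4,10],"roll":-12,"gripper":68},{"translation":[-18,-4,30],"roll":-12,"gripper":68},{"translation":[-18,-4,55],"roll":-12,"gripper":68},{"translation":[-18,-4,75],"roll":-12,"gripper":68}]'
python3 -m creep '[{"translation":[0,0,0],"roll":0,"gripper":68},{"translation":[0,0,20],"roll":0,"gripper":68},{"translation":[0,0,30],"roll":0,"gripper":68}]'
python3 -c "
from h import *
go(.442,.1005,.03,11.7)"
```

```text
time: 6.3
position: [0.4435, 0.0999, 0.1221]
tool_rot: [0.995, 0.103, 0.001, 0.0]
ft_force: [-0.5, -0.3, 0.6]
grip_width: 0.0261
grip_force: 0.0
time: 6.55
position: [0.443, 0.1, 0.0926]
tool_rot: [0.995, 0.103, 0.001, 0.0]
ft_force: [-0.3, 0.2, -0.0]
grip_width: 0.046
grip_force: 0.0
shift [-0.9 -0.8 62.6] roll 0.1 t 6.55
```

```bash
python3 -m creep '[{"translation":[-1,-1,0],"roll":0,"gripper":68},{"translation":[-1,-1,0],"roll":0,"gripper":68},{"translation":[-1,-1,0],"roll":0,"gripper":68},{"translation":[-1,-1,10],"roll":0,"gripper":68},{"translation":[-1,-1,25],"roll":0,"gripper":68}]'
python3 -m creep '[{"translation":[0,0,15],"roll":0,"gripper":68},{"translation":[0,0,28],"roll":0,"gripper":68},{"translation":[0,0,34],"roll":0,"gripper":68},{"translation":[0,0,37],"roll":0,"gripper":68},{"translation":[0,0,37],"roll":0,"gripper":30}]' 6
python3 -m creep '[{"translation":[0,0,0],"roll":0,"gripper":30},{"translation":[0,0,0],"roll":0,"gripper":30},{"translation":[0,0,0],"roll":0,"gripper":30},{"translation":[0,0,0],"roll":0,"gripper":30},{"translation":[0,0,0],"roll":0,"gripper":30}]' 6
```

```text
time: 6.97
position: [0.442, 0.1011, 0.0703]
tool_rot: [0.995, 0.103, 0.003, 0.0]
ft_force: [0.9, -0.0, 0.5]
grip_width: 0.0671
grip_force: 0.0
time: 7.38
position: [0.4401, 0.1011, 0.0317]
tool_rot: [0.995, 0.103, 0.0, 0.0]
ft_force: [0.7, 0.5, 0.6]
grip_width: 0.0655
grip_force: 0.0
time: 7.8
position: [0.4399, 0.1011, 0.0321]
tool_rot: [0.995, 0.103, 0.001, 0.0]
ft_force: [-0.5, 0.7, 4.4]
grip_width: 0.0441
grip_force: 6.0
```

```bash
python3 -m creep '[{"translation":[0,0,0],"roll":0,"gripper":30},{"translation":[1,0,-6],"roll":0,"gripper":30},{"translation":[3,0,-12],"roll":0,"gripper":30},{"translation":[6,0,-19],"roll":0,"gripper":30},{"translation":[9,0,-26],"roll":0,"gripper":30}]' 3
python3 -m creep '[{"translation":[3,0,-6],"roll":0,"gripper":30},{"translation":[6,0,-12],"roll":0,"gripper":30},{"translation":[10,0,-17],"roll":0,"gripper":30},{"translation":[16,0,-23],"roll":0,"gripper":30},{"translation":[16,0,-23],"roll":0,"gripper":30}]' 3
python3 - <<'E'
from h import *
c=cam("wrist"); im=viewer.camera("wrist"); cv2.imwrite("raw_w3.png",im); np.save("c3.npy",np.array(c,dtype=object),allow_pickle=True)
im2=viewer.camera("scene"); a=cv2.resize(im,(533,400)); 
b=cv2.resize(im2[170:270,160:300],(533,381))
cv2.imwrite("pics/w3.png",np.vstack([a[:260],b[:335]]))
E
```

```text
time: 8.22
position: [0.4485, 0.103, 0.0582]
tool_rot: [0.995, 0.103, -0.0, -0.0]
ft_force: [-1.0, -0.0, -1.6]
grip_width: 0.0438
grip_force: 3.0
time: 8.63
position: [0.4665, 0.1064, 0.0818]
tool_rot: [0.995, 0.103, 0.002, 0.0]
ft_force: [0.1, -1.2, -1.0]
grip_width: 0.0442
grip_force: 3.0
```

View pics/w3.png

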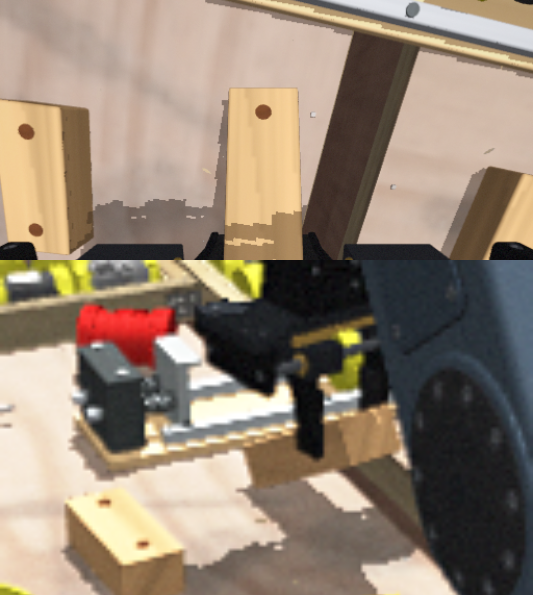

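```bash
cat > tilt.py <<'E'
from h import *
def tilt(c,o,uv_nose,uv_hole,piv=(-102,22),dz=-.0085,yaw=None):
    M=R.from_quat(o["tool_rot"]).as_matrix(); f=M[:,0]; p=np.array(o["position"])+[0,0,dz]
    best=[]
    for th in np.radians(np.arange(0,60,.5)):
        cs,sn=np.cos(th),np.sin(th)
        def pt(l,h): # local along nose dir from nose (neg back), height
            a,b=l-piv[0],h-piv[1]
            return p+f*(a*cs+b*sn)/1000+np.array([0,0,(-a*sn+b*cs)/1000])
        q=proj(c,[pt(0,34),pt(-17.5,34)])
        best.append((abs(q[0,1]-uv_nose[1])+abs(q[1,1]-uv_hole[1]),np.degrees(th),q.round(1).tolist(),(pt(0,0)[:]).round(4).tolist()))
    return sorted(best)[:3]
E
python3 - <<'E'
from tilt import *
c=tuple(np.load("c3.npy",allow_pickle=True)); o=telemetry.get_obs()
for r in tilt(c,o,(263/1.041,88/1.041),(263/1.041,112/1.041)): print(r)
E
```

```text
(np.float64(2.3199782059935643), np.float64(27.0), [[251.4, 84.4], [251.4, 109.8]], [0.5439, 0.1228, 0.0066])
(np.float64(2.555485936305743), np.float64(26.5), [[251.4, 83.8], [251.4, 109.4]], [0.5445, 0.123, 0.0073])
(np.float64(2.7923067572931615), np.float64(26.0), [[251.4, 83.2], [251.4, 109.0]], [0.5451, 0.1231, 0.0081])
```

The wrist view shows block_d gripped with its nose edge at (263,88), and the scene view shows its tail raised. The fit gives a tilt of about 28°. I'm clamping harder, lifting and turning.

```bash
python3 -m creep '[{"translation":[0,0,0],"roll":0,"gripper":30},{"translation":[0,0,0],"roll":0,"gripper":30},{"translation":[0,0,-15],"roll":0,"gripper":30},{"translation":[0,0,-40],"roll":0,"gripper":30},{"translation":[0,0,-65],"roll":0,"gripper":30}]' 50
python3 -m creep '[{"translation":[5,0,-10],"roll":-7,"gripper":30},{"translation":[10,0,-20],"roll":-14,"gripper":30},{"translation":[15,0,-25],"roll":-21,"gripper":30},{"translation":[20,0,-30],"roll":-28,"gripper":30},{"translation":[25,0,-30],"roll":-35,"gripper":30}]'
python3 -m creep '[{"translation":[0,0,0],"roll":-7,"gripper":30},{"translation":[0,0,0],"roll":-14,"gripper":30},{"translation":[0,0,0],"roll":-21,"gripper":30},{"translation":[0,0,0],"roll":-28,"gripper":30},{"translation":[0,0,0],"roll":-35,"gripper":30}]'
python3 -c "
from h import *
go(.659,.044,.17,90)"
```

```text
time: 9.15
position: [0.462, 0.1062, 0.1449]
tool_rot: [0.995, 0.103, -0.003, -0.0]
ft_force: [0.4, -0.0, -1.7]
grip_width: 0.0436
grip_force: 50.0
time: 9.57
position: [0.4881, 0.1114, 0.1759]
tool_rot: [0.917, 0.4, -0.0, -0.0]
ft_force: [-0.3, 0.9, -1.9]
grip_width: 0.0436
grip_force: 50.0
time: 9.98
position: [0.4871, 0.1113, 0.1747]
tool_rot: [0.754, 0.657, -0.001, -0.001]
ft_force: [-0.0, -0.0, -1.5]
grip_width: 0.0439
grip_force: 50.0
shift [-43.2 179.5   4.2] roll -7.8 t 9.98
```

```bash
python3 -m creep '[{"translation":[-9,36,0],"roll":-4,"gripper":30},{"translation":[-18,72,0],"roll":-8,"gripper":30},{"translation":[-27,108,0],"roll":-8,"gripper":30},{"translation":[-36,144,0],"roll":-8,"gripper":30},{"translation":[-43,179,0],"roll":-8,"gripper":30}]'
python3 -m creep '[{"translation":[0,0,0],"roll":0,"gripper":30},{"translation":[0,0,0],"roll":0,"gripper":30}]'
python3 - <<'E'
from tilt import *
go(.659,.044,.17,90)
o=telemetry.get_obs(); c=cam("wrist"); im=viewer.camera("wrist"); cv2.imwrite("raw_w4.png",im); np.save("c4.npy",np.array(c,dtype=object),allow_pickle=True)
im2=viewer.camera("scene"); a=cv2.resize(im,(533,400))
b=cv2.resize(im2[130:240,150:320],(533,345))
cv2.imwrite("pics/w4.png",np.vstack([a[:255],b]))
E
```

```text
time: 10.4
position: [0.6598, 0.0423, 0.1744]
tool_rot: [0.708, 0.706, -0.001, -0.001]
ft_force: [-1.0, 0.1, -1.7]
grip_width: 0.0436
grip_force: 50.0
time: 10.57
position: [0.66, 0.0422, 0.1739]
tool_rot: [0.709, 0.705, -0.001, -0.001]
ft_force: [-0.9, -0.6, -1.0]
grip_width: 0.0439
grip_force: 50.0
shift [ 1.8 -1.   3.9] roll -0.3 t 10.57
```

View pics/w4.png

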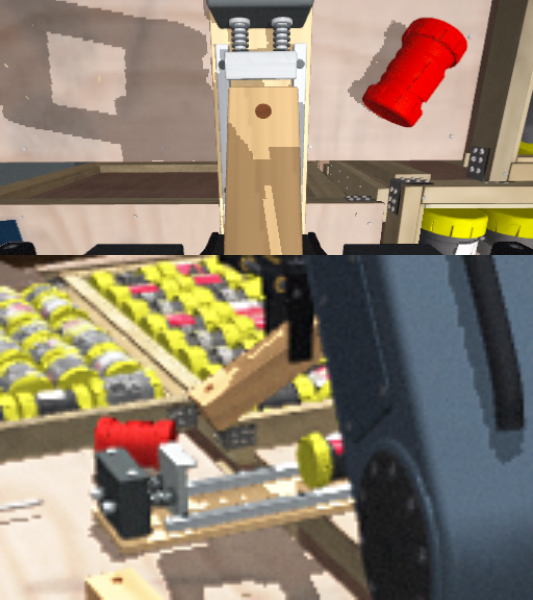

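The block is tilted nose down, aligned and centred over the channel, with its nose at (263,87) in front of the plate at (261,65). Descending.

```bash
python3 -m creep '[{"translation":[0,0,25],"roll":0,"gripper":30},{"translation":[0,0,50],"roll":0,"gripper":30},{"translation":[0,0,68],"roll":0,"gripper":30},{"translation":[0,0,78],"roll":0,"gripper":30},{"translation":[0,0,78],"roll":0,"gripper":30}]'
python3 -m creep '[{"translation":[3,0,0],"roll":0,"gripper":30},{"translation":[6,0,2],"roll":0,"gripper":30},{"translation":[9,0,4],"roll":0,"gripper":30},{"translation":[12,0,5],"roll":0,"gripper":30},{"translation":[12,0,5],"roll":0,"gripper":30}]'
```

```text
time: 11.08
position: [0.6561, 0.0442, 0.0948]
tool_rot: [0.708, 0.706, -0.002, -0.003]
ft_force: [-1.1, 0.1, -1.0]
grip_width: 0.0431
grip_force: 50.0
time: 11.5
position: [0.6597, 0.0562, 0.0931]
tool_rot: [0.708, 0.706, 0.0, 0.0]
ft_force: [-0.1, 0.7, -1.7]
grip_width: 0.0436
grip_force: 50.0
```

```bash
python3 -m creep '[{"translation":[1,0,2],"roll":0,"gripper":30},{"translation":[3,0,3],"roll":0,"gripper":30},{"translation":[5,0,4],"roll":0,"gripper":30},{"translation":[5,0,4],"roll":0,"gripper":30}]'
python3 -m creep '[{"translation":[2,0,0],"roll":0,"gripper":30},{"translation":[4,0,0],"roll":0,"gripper":30},{"translation":[4,0,0],"roll":0,"gripper":30}]'
```

```text
time: 11.83
position: [0.6608, 0.0583, 0.0907]
tool_rot: [0.708, 0.706, -0.0, 0.002]
ft_force: [-1.0, -4.9, 8.3]
grip_width: 0.0437
grip_force: 50.0
time: 12.08
position: [0.6614, 0.0618, 0.0909]
tool_rot: [0.708, 0.706, -0.0, 0.003]
ft_force: [-1.1, -7.2, 6.8]
grip_width: 0.0438
grip_force: 50.0
```

```bash
python3 -m creep '[{"translation":[2,0,0],"roll":0,"gripper":30},{"translation":[4,0,0],"roll":0,"gripper":30},{"translation":[6,0,0],"roll":0,"gripper":30},{"translation":[8,0,0],"roll":0,"gripper":30},{"translation":[8,0,0],"roll":0,"gripper":30}]'
python3 - <<'E'
from h import *
c=cam("wrist"); im=viewer.camera("wrist"); im2=viewer.camera("scene"); a=cv2.resize(im,(533,400))
b=cv2.resize(im2[150:230,170:300],(533,328))
cv2.imwrite("pics/w5.png",np.vstack([a[:265],b]))
E
```

```text
time: 12.5
position: [0.6615, 0.068, 0.0912]
tool_rot: [0.707, 0.707, -0.001, 0.004]
ft_force: [-1.7, -11.4, 8.1]
grip_width: 0.0434
grip_force: 50.0
```

View pics/w5.png

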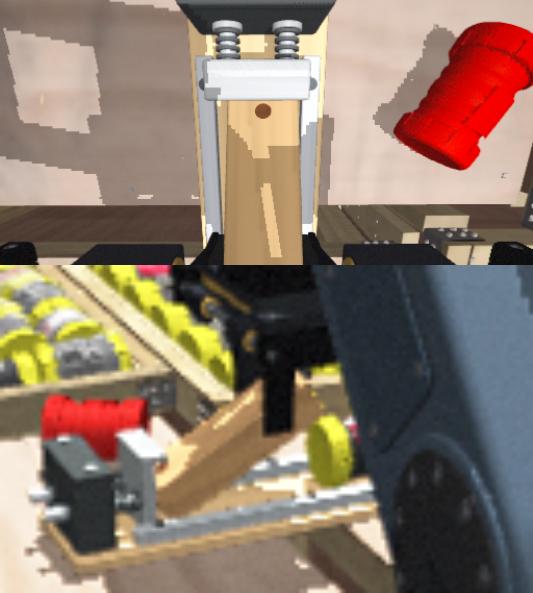

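The nose is under the lip at (262,95) and the tail is above the coupling. I'll press a little more, then lower the tail.

```bash
python3 -m creep '[{"translation":[2,0,0],"roll":0,"gripper":30},{"translation":[4,1,2],"roll":0,"gripper":30},{"translation":[4,1,6],"roll":0,"gripper":30},{"translation":[4,1,10],"roll":0,"gripper":30},{"translation":[4,1,14],"roll":0,"gripper":30}]' 25
python3 -m creep '[{"translation":[0,0,4],"roll":0,"gripper":30},{"translation":[0,0,8],"roll":0,"gripper":30},{"translation":[0,0,12],"roll":0,"gripper":30},{"translation":[0,0,12],"roll":0,"gripper":30}]' 25
```

```text
time: 13.02
position: [0.6638, 0.0687, 0.0808]
tool_rot: [0.707, 0.707, -0.002, 0.006]
ft_force: [-8.0, -15.9, 36.6]
grip_width: 0.0436
grip_force: 25.1
time: 13.35
position: [0.664, 0.0725, 0.0708]
tool_rot: [0.707, 0.707, 0.001, 0.005]
ft_force: [-7.2, -10.6, 33.9]
grip_width: 0.044
grip_force: 25.1
```

```bash
python3 -m creep '[{"translation":[0,0,0],"roll":0,"gripper":30},{"translation":[0,0,0],"roll":0,"gripper":30},{"translation":[0,-2,0],"roll":0,"gripper":30}]' 12
python3 -m creep '[{"translation":[0,-1,3],"roll":0,"gripper":30},{"translation":[0,-1,6],"roll":0,"gripper":30},{"translation":[0,-1,6],"roll":0,"gripper":30}]' 12
python3 - <<'E'
from h import *
im=viewer.camera("wrist"); im2=viewer.camera("scene"); cv2.imwrite("raw_w6.png",im)
a=cv2.resize(im,(533,400))
b=cv2.resize(im2[150:230,170:300],(533,328))
cv2.imwrite("pics/w6.png",np.vstack([a[:265],b]))
E
```

```text
time: 13.6
position: [0.6628, 0.0739, 0.068]
tool_rot: [0.708, 0.706, 0.002, 0.005]
ft_force: [-0.0, -5.6, 16.6]
grip_width: 0.044
grip_force: 12.0
time: 13.85
position: [0.662, 0.075, 0.0615]
tool_rot: [0.708, 0.706, 0.003, 0.004]
ft_force: [0.4, -2.7, 15.9]
grip_width: 0.0438
grip_force: 12.0
```

View pics/w6.png

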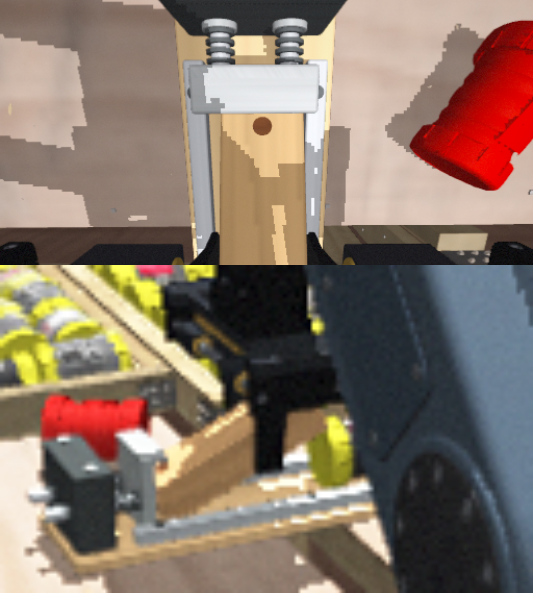

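Run:
```python
from h import *
c=cam("wrist")
P=lambda l,z:ray(c,np.array(l)/1.041,z).round(4)
print("plate top front/back edge z.071",P([(255,100),(255,66)],.071)[:,:2].tolist(), "lip bottom edge z.065",P([(255,113)],.065)[:,:2].tolist())
print("hole z.048",P([(262,126)],.048).tolist())
im=cv2.imread("raw_w6.png")
for v in (115,150,180,200,215,228): 
    g=cv2.GaussianBlur(im[v-1:v+2].astype(np.float32).mean(0)[None],(1,1),0)[0]
    d=np.abs(np.diff(g.sum(1)/3)); print(v,[(int(i),int(d[i])) for i in range(170,330) if d[i]>14])
g=viewer.recognise("scene","coupling"); print(telemetry.get_obs()["ft_force"])
```

```text
plate top front/back edge z.071 [[0.659, 0.159], [0.6592, 0.1728]] lip bottom edge z.065 [[0.6589, 0.1536]]
hole z.048 [[0.6623, 0.1471, 0.048]]
115 [(175, 18), (178, 25), (179, 15), (180, 17), (196, 17), (197, 45), (200, 70), (211, 23), (212, 31), (213, 16), (243, 37), (244, 42), (245, 18), (257, 28), (258, 34), (259, 43), (290, 49), (291, 42), (292, 14), (293, 94), (294, 32), (295, 18), (310, 21), (311, 29), (312, 34), (316, 36)]
150 [(181, 15), (183, 15), (198, 17), (199, 46), (202, 71), (210, 22), (211, 17), (238, 16), (239, 34), (291, 54), (292, 20), (293, 25), (308, 15), (309, 15), (310, 23), (314, 23)]
180 [(179, 16), (180, 29), (183, 27), (184, 15), (185, 19), (200, 20), (201, 53), (203, 18), (204, 56), (210, 57), (293, 44), (312, 33)]
200 [(182, 14), (201, 19), (202, 46), (205, 70), (210, 60), (260, 18), (261, 39), (272, 57), (293, 61), (298, 75), (301, 76), (307, 16), (311, 35), (312, 16)]
215 [(183, 75), (184, 20), (186, 38), (187, 35), (202, 17), (203, 53), (205, 20), (206, 54), (210, 61), (262, 18), (263, 37), (270, 17), (274, 36), (294, 46), (310, 39), (327, 58)]
228 [(183, 19), (184, 82), (185, 17), (188, 23), (189, 17), (193, 42), (200, 89), (201, 49), (210, 75), (260, 18), (261, 37), (272, 56), (293, 47), (294, 48), (303, 25), (304, 88), (305, 35), (306, 31), (309, 64), (310, 40)]
[-0.43808037 -2.08072012 15.97802374]
```

Fit: plate pressed about 5 mm and block tilt about 23°. So the tail corner is resting on the coupling's front edge, and the fingers slid down the block. I'll clamp, raise slightly, push further in, then lower.

```bash
python3 -m creep '[{"translation":[0,0,0],"roll":0,"gripper":30},{"translation":[0,0,0],"roll":0,"gripper":30},{"translation":[0,-1,-3],"roll":0,"gripper":30},{"translation":[0,-2,-6],"roll":0,"gripper":30}]' 55
python3 -m creep '[{"translation":[3,0,0],"roll":0,"gripper":30},{"translation":[6,0,0],"roll":0,"gripper":30},{"translation":[9,0,0],"roll":0,"gripper":30},{"translation":[12,0,0],"roll":0,"gripper":30},{"translation":[12,0,0],"roll":0,"gripper":30}]'
python3 - <<'E'
from h import *
c=cam("wrist");im=viewer.camera("wrist"); cv2.imwrite("raw_w7.png",im); np.save("c7.npy",np.array(c,dtype=object),allow_pickle=True)
for v in (115,130,145,180,200,228): 
    g=im[v-1:v+2].astype(np.float32).mean(0); d=np.abs(np.diff(g.sum(1)/3)); print(v,[(int(i),int(d[i])) for i in range(195,310) if d[i]>22])
g=im[:,225:235].astype(float).mean((1,2)); d=np.abs(np.diff(g)); print([(i,int(d[i])) for i in range(20,140) if d[i]>8])
E
```

```text
time: 14.33
position: [0.6592, 0.0737, 0.0641]
tool_rot: [0.708, 0.706, 0.001, 0.004]
ft_force: [3.6, -6.7, -4.9]
grip_width: 0.0436
grip_force: 54.9
time: 14.75
position: [0.6589, 0.0848, 0.0639]
tool_rot: [0.708, 0.706, 0.0, 0.004]
ft_force: [2.6, -12.0, 0.8]
grip_width: 0.0436
grip_force: 54.9
115 [(203, 50), (205, 25), (206, 46), (211, 42), (212, 39), (244, 39), (245, 26), (258, 35), (259, 49), (291, 54), (292, 67), (295, 62), (297, 52), (298, 46), (299, 56)]
130 [(204, 47), (206, 37), (207, 34), (211, 49), (220, 35), (254, 25), (291, 41), (294, 48), (297, 101), (298, 35), (308, 77)]
145 [(204, 25), (205, 39), (207, 58), (211, 53), (236, 37), (291, 42), (294, 49), (296, 41), (297, 25), (302, 25), (305, 25)]
180 [(206, 29), (207, 35), (209, 78), (210, 41), (292, 37), (295, 52), (299, 74), (301, 74)]
200 [(207, 27), (208, 40), (259, 56), (270, 36), (293, 24), (294, 51)]
228 [(200, 79), (201, 57), (210, 79), (263, 55), (274, 36), (293, 45), (294, 45), (303, 66), (304, 81), (309, 50)]
[(24, 11), (25, 13), (26, 13), (40, 57), (41, 42), (42, 21), (46, 17), (47, 36), (48, 24), (50, 18), (51, 22), (52, 35), (53, 29), (54, 39), (55, 11), (56, 53), (57, 23), (59, 19), (61, 12), (62, 41), (63, 52), (64, 19), (65, 14), (75, 8), (106, 18), (107, 11), (108, 38), (109, 28), (134, 22), (139, 21)]
```

```bash
python3 -m creep '[{"translation":[0,0,4],"roll":0,"gripper":30},{"translation":[0,0,8],"roll":0,"gripper":30},{"translation":[0,0,12],"roll":0,"gripper":30},{"translation":[0,0,12],"roll":0,"gripper":30}]' 25
python3 -m creep '[{"translation":[0,0,4],"roll":0,"gripper":30},{"translation":[0,0,8],"roll":0,"gripper":30},{"translation":[0,0,10],"roll":0,"gripper":30},{"translation":[0,0,10],"roll":0,"gripper":30}]' 25
python3 - <<'E'
from h import *
c=cam("wrist");im=viewer.camera("wrist"); cv2.imwrite("raw_w8.png",im); np.save("c8.npy",np.array(c,dtype=object),allow_pickle=True)
im2=viewer.camera("scene"); cv2.imwrite("raw_s8.png",im2)
for v in (115,130,145,180,200,228): 
    g=im[v-1:v+2].astype(np.float32).mean(0); d=np.abs(np.diff(g.sum(1)/3)); print(v,[(int(i),int(d[i])) for i in range(195,310) if d[i]>22])
E
```

```text
time: 15.13
position: [0.6583, 0.0843, 0.0513]
tool_rot: [0.708, 0.706, -0.0, 0.004]
ft_force: [1.2, -11.1, 1.1]
grip_width: 0.0437
grip_force: 25.0
time: 15.47
position: [0.6585, 0.0832, 0.0416]
tool_rot: [0.708, 0.706, -0.001, 0.004]
ft_force: [1.8, -13.6, 2.3]
grip_width: 0.0435
grip_force: 25.0
115 [(218, 41), (298, 26), (305, 39)]
130 [(198, 43), (201, 36), (202, 34), (207, 46), (218, 59), (242, 79), (262, 80), (263, 32), (296, 26), (298, 22), (301, 50), (304, 92), (305, 31), (306, 30)]
145 [(199, 45), (202, 49), (203, 23), (207, 37), (236, 40), (296, 59), (300, 60), (303, 77), (304, 42), (305, 32)]
180 [(201, 42), (204, 55), (208, 54), (296, 34), (298, 24), (299, 29), (302, 37)]
200 [(202, 36), (205, 38), (206, 34), (208, 41), (296, 32), (298, 37), (301, 40)]
228 [(200, 74), (201, 54), (209, 73), (264, 41), (275, 41), (294, 45), (295, 46), (303, 40), (304, 85), (305, 24)]
```

```bash
python3 -m creep '[{"translation":[-2,0,0],"roll":0,"gripper":30},{"translation":[-4,0,-1],"roll":0,"gripper":60},{"translation":[-4,0,-1],"roll":0,"gripper":60},{"translation":[-4,0,-1],"roll":0,"gripper":60},{"translation":[-4,0,-1],"roll":0,"gripper":60}]' 10
python3 -m creep '[{"translation":[0,0,-30],"roll":0,"gripper":60},{"translation":[-10,0,-65],"roll":0,"gripper":30},{"translation":[-22,0,-75],"roll":0,"gripper":0},{"translation":[-34,0,-75],"roll":0,"gripper":0},{"translation":[-34,0,-75],"roll":0,"gripper":0}]'
python3 -m creep '[{"translation":[0,0,0],"roll":0,"gripper":0},{"translation":[0,0,0],"roll":0,"gripper":0},{"translation":[0,0,0],"roll":0,"gripper":0},{"translation":[0,0,0],"roll":0,"gripper":0}]'
python3 - <<'E'
from h import *
c=cam("wrist");im=viewer.camera("wrist"); np.save("c9.npy",np.array(c,dtype=object),allow_pickle=True)
im2=viewer.camera("scene"); a=cv2.resize(im,(533,400)); b=cv2.resize(im2[150:215,170:300],(533,266))
cv2.imwrite("pics/w9.png",np.vstack([a[:330],b])); go(.659,.045,.09,90)
E
```

```text
time: 15.98
position: [0.6553, 0.0849, 0.0415]
tool_rot: [0.708, 0.706, -0.0, -0.0]
ft_force: [-0.8, 0.7, 0.5]
grip_width: 0.0582
grip_force: 0.3
time: 16.4
position: [0.6557, 0.0483, 0.1169]
tool_rot: [0.709, 0.705, 0.0, 0.001]
ft_force: [1.0, -0.6, 0.4]
grip_width: 0.0408
grip_force: 0.0
time: 16.73
position: [0.6547, 0.0509, 0.1151]
tool_rot: [0.708, 0.706, -0.001, -0.001]
ft_force: [0.1, 0.8, 1.4]
grip_width: 0.0151
grip_force: 0.0
shift [-5.8  3.9 25.7] roll -0.2 t 16.83
```

View pics/w9.png

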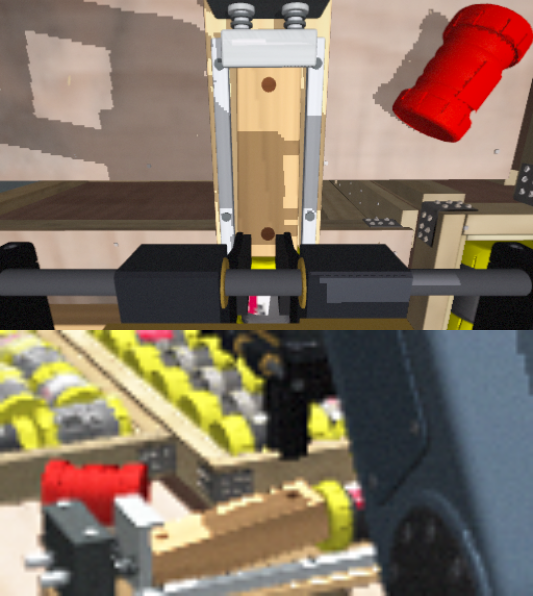

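The block is held in the gap, holes at (268,85) and (267,234), with its tail still up by the coupling's cap. I'll press the tail down with closed fingers.

```bash
python3 -m creep '[{"translation":[-4,3,0],"roll":0,"gripper":0},{"translation":[-5,4,0],"roll":0,"gripper":0},{"translation":[-5,4,8],"roll":0,"gripper":0},{"translation":[-5,4,16],"roll":0,"gripper":0},{"translation":[-5,4,24],"roll":0,"gripper":0}]'
python3 -m creep '[{"translation":[0,0,3],"roll":0,"gripper":0},{"translation":[0,0,6],"roll":0,"gripper":0},{"translation":[0,0,9],"roll":0,"gripper":0},{"translation":[0,0,12],"roll":0,"gripper":0}]'
python3 -m creep '[{"translation":[0,0,3],"roll":0,"gripper":0},{"translation":[0,0,6],"roll":0,"gripper":0},{"translation":[0,0,8],"roll":0,"gripper":0},{"translation":[0,0,8],"roll":0,"gripper":0}]'
```

```text
time: 17.25
position: [0.6593, 0.0453, 0.0916]
tool_rot: [0.708, 0.706, -0.0, -0.0]
ft_force: [0.0, -1.1, 0.5]
grip_width: 0.0007
grip_force: 0.0
time: 17.58
position: [0.6598, 0.0451, 0.0806]
tool_rot: [0.708, 0.706, -0.0, 0.0]
ft_force: [-0.0, -1.2, 4.5]
grip_width: 0.0005
grip_force: 1.9
time: 17.92
position: [0.6607, 0.0442, 0.0733]
tool_rot: [0.708, 0.706, 0.0, 0.002]
ft_force: [0.7, -2.1, 2.7]
grip_width: 0.0007
grip_force: 1.4
```

```bash
python3 -m creep '[{"translation":[0,0,3],"roll":0,"gripper":0},{"translation":[0,0,6],"roll":0,"gripper":0},{"translation":[0,0,9],"roll":0,"gripper":0},{"translation":[0,0,9],"roll":0,"gripper":0}]'
python3 -m creep '[{"translation":[0,0,1],"roll":0,"gripper":0},{"translation":[0,0,3],"roll":0,"gripper":0},{"translation":[0,0,3],"roll":0,"gripper":0}]'
```

```text
time: 18.25
position: [0.6605, 0.0448, 0.0637]
tool_rot: [0.708, 0.706, 0.001, 0.001]
ft_force: [1.2, -2.0, 1.9]
grip_width: 0.0
grip_force: 1.4
time: 18.5
position: [0.6605, 0.0449, 0.0634]
tool_rot: [0.708, 0.706, 0.0, 0.001]
ft_force: [-3.1, -3.5, 15.4]
grip_width: 0.0008
grip_force: 7.9
```

```bash
python3 -m creep '[{"translation":[0,0,-12],"roll":0,"gripper":0},{"translation":[30,0,-16],"roll":0,"gripper":0},{"translation":[60,0,-16],"roll":0,"gripper":0},{"translation":[80,0,-14],"roll":0,"gripper":0},{"translation":[80,0,-8],"roll":0,"gripper":0}]'
python3 -m creep '[{"translation":[0,0,3],"roll":0,"gripper":0},{"translation":[0,0,6],"roll":0,"gripper":0},{"translation":[0,0,9],"roll":0,"gripper":0},{"translation":[0,0,10],"roll":0,"gripper":0}]'
python3 -m creep '[{"translation":[0,0,-30],"roll":0,"gripper":0},{"translation":[-30,0,-65],"roll":0,"gripper":0},{"translation":[-70,0,-100],"roll":0,"gripper":0},{"translation":[-105,0,-130],"roll":0,"gripper":0},{"translation":[-105,0,-130],"roll":0,"gripper":0}]'
python3 -m creep '[{"translation":[-20,0,0],"roll":0,"gripper":0},{"translation":[-20,0,0],"roll":0,"gripper":0}]'
python3 - <<'E'
from h import *
c=cam("wrist");im=viewer.camera("wrist"); cv2.imwrite("raw_w10.png",im); np.save("c10.npy",np.array(c,dtype=object),allow_pickle=True)
for th in["coupling","block_d","spring_plate","end_stop"]:
    print(th,[(np.round(r["bbox"]).tolist(),round(r["p"],2)) for r in viewer.recognise("wrist",th)])
b,g,r=[im[...,i].astype(int) for i in range(3)]
m=((r<150)&(r-b>35)&(r>60)&(b<90)).astype(np.uint8)
n,l,s,ce=cv2.connectedComponentsWithStats(m)
for i in range(1,n):
    if 20<s[i,4]<400: print(s[i].tolist(),ce[i].round(1),ray(c,[ce[i]],.044).round(4))
E
```

```text
time: 18.92
position: [0.6589, 0.1306, 0.0688]
tool_rot: [0.707, 0.707, 0.001, -0.001]
ft_force: [0.9, -0.7, -0.3]
grip_width: 0.0003
grip_force: 0.0
time: 19.25
position: [0.6585, 0.1265, 0.0633]
tool_rot: [0.709, 0.705, 0.0, -0.002]
ft_force: [-11.8, 4.9, 34.0]
grip_width: 0.0007
grip_force: 16.7
time: 19.67
position: [0.6608, 0.0155, 0.1919]
tool_rot: [0.709, 0.705, 0.001, 0.002]
ft_force: [1.4, -0.2, 0.2]
grip_width: 0.0006
grip_force: 0.0
time: 19.83
position: [0.6599, -0.005, 0.1897]
tool_rot: [0.71, 0.704, 0.0, 0.001]
ft_force: [0.6, 0.3, -1.8]
grip_width: 0.0003
grip_force: 0.0
coupling [([221.0, 158.0, 57.0, 75.0], 0.9), ([346.0, 3.0, 94.0, 70.0], 0.6)]
block_d [([222.0, 9.0, 52.0, 152.0], 0.98), ([41.0, 217.0, 122.0, 39.0], 0.93)]
spring_plate [([216.0, 0.0, 66.0, 18.0], 0.9)]
end_stop [([225.0, 229.0, 52.0, 7.0], 0.47)]
[427, 0, 10, 14, 44] [432.1   7. ] [[0.8255 0.162  0.044 ]]
[245, 23, 10, 11, 87] [249.5  28. ] [[0.6592 0.146  0.044 ]]
[494, 85, 18, 15, 215] [503.   92.5] [[0.9084 0.0881 0.044 ]]
[228, 97, 3, 35, 49] [229.2 116.1] [[0.6379 0.0677 0.044 ]]
[91, 128, 118,
[... 429 characters left out ...]
 30, 41, 325] [457.1 227.5] [[ 0.8916 -0.0557  0.044 ]]
[227, 212, 4, 18, 41] [228.2 218.8] [[ 0.6332 -0.0427  0.044 ]]
[390, 217, 29, 42, 331] [397.2 239.6] [[ 0.8257 -0.0701  0.044 ]]
[57, 243, 8, 7, 40] [ 60.8 245.8] [[ 0.4397 -0.0743  0.044 ]]
[135, 242, 8, 7, 43] [138.6 245.1] [[ 0.5293 -0.0742  0.044 ]]
[236, 247, 5, 49, 141] [237.8 269.3] [[ 0.6424 -0.1068  0.044 ]]
[265, 247, 5, 49, 138] [267.2 268.6] [[ 0.6772 -0.1061  0.044 ]]
[381, 284, 28, 40, 390] [388.6 305.2] [[ 0.8275 -0.1589  0.044 ]]
[442, 284, 19, 17, 92] [451.  288.9] [[ 0.9005 -0.1364  0.044 ]]
[371, 379, 48, 5, 192] [396.  380.9] [[ 0.8539 -0.2815  0.044 ]]
[421, 379, 17, 5, 52] [428.2 380.7] [[ 0.8979 -0.2818  0.044 ]]
```

Both holes lie at block-top height, 104.6 mm apart and on the middle line, and both presses bottomed at the same z. So the block is flat and aligned, with the plate pressed about 5 mm.

```bash
python3 -c "
from rig import hand_in
print(hand_in())"
```

```text
the job is handed in; nothing more can be done
None
```

I handed the job in at about 20 s of the 58 s allowed, with no verdict shown: the 140 mm block_d is flat and lengthwise between the coupling (pushed home against the stop) and the spring plate, which by my measurement is pressed back about 5 mm.

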